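# Clamp the tea box in the adjustable caddy

### The job

Put the red tea box away in the wooden caddy: loosen the orange clamp knob fully, slide the stop well back, and stand the box upright on the caddy with its long side across, between the fixed end board and the stop. Let go of it, push the stop up until the box sits snugly against the end board with no gap, then turn the knob fully tight again. Do not disturb the tin and the jam jar.

Things in the scene. Friction and masses are not known exactly. Their poses are not given: they have to be found in the camera images.
- caddy: wooden caddy fixed to the worktop: a flat slab 150 mm (its x) by 290 mm (its y, from -160 to +130 mm), 12 mm thick, origin on the worktop (underside of the slab), z up. At its -y end stands a fixed end board, top 45 mm above the worktop, whose inner face lies at y = -145 mm. A stop slides along y; no side walls.
- bay (a point): point on the slab's upper side (12 mm above the worktop) where the centre of the tea box's underside lies when the box touches the end board: caddy y = -113.5 mm; axes as the caddy's.
- stop (a joint): slide of the stop along the caddy's +y, 0 to 0.11 m; the clear gap between end board and stop is 0.020 m + this value. Slides easily (about 2 N) when the knob is loose; clamped tight, it holds against 20 N and more.
- stop_face (a point): middle of the stop's face that looks at the end board (to -y), 28 mm above the worktop; axes as the caddy's. The stop is a wooden board 140 x 12 mm, top 45 mm above the worktop, on a grey carriage 64 mm wide that reaches 112 mm behind the face (+y) and is 37 mm high above the worktop, with the knob's column on it.
- clamp (a joint): turn of the orange clamp knob about the vertical, 0 to 1.4 rad: 0 = fully tight (bar across the caddy, along its x), grows anticlockwise seen from above, 1.4 = fully loose. The clamp lets go at about 0.45 rad. Stays where it is left.
- knob_grip (a point): point on the knob's axis at the height to grip, 96 mm above the worktop, 75 mm behind the stop's face (+y of the caddy). Turns with the knob; its x runs along the knob's bar. The bar is 68 mm long, 14 mm thick, from 79 to 105 mm above the worktop, with a round hub of 42 mm diameter under it.
- tea_box: red cardboard tea box, loose, closed and full: 63 mm (its x) x 131 mm (its y) x 66 mm high, origin at the centre of its underside, z up. In the caddy its y lies along the caddy's x, either way round.
- tin: bystander: food tin with a red, white and blue label, 75 mm diameter, 110 mm high, origin at the centre of its underside.
- jam: bystander: jam jar with a white lid, 68 mm diameter, 84 mm high, origin at the centre of its underside.
Things that resemble listed ones, but are neither listed nor needed, are in the scene too. There is more than one size of the tea_box; the job needs the smaller.

How it is judged:
On the way, in this order (a step that is already met when the one before it is completed fails the run):
1. the knob is loosened (0.9 rad) before the stop moves 10 mm (value of joint clamp above 0.9 rad and distance of stop_face from where it was at the start of the episode below 0.01 m), for 0.05 s.
2. the stop is slid back until the gap is at least 75 mm, the knob loose (value of joint stop above 0.055 m and value of joint clamp above 0.9 rad), for 0.05 s.
3. the box stands on the caddy between end board and stop, let go, the knob still loose (x of tea_box in the frame of caddy between -0.025 and 0.025 m and z of tea_box in the frame of caddy between 0.008 and 0.017 m and angle between tea_box's own z axis and vertical below 0.1 rad and y of tea_box in the frame of stop_face below -0.025 m and value of joint clamp above 0.9 rad and contact force between tea_box and the fingers below 0.1 N and linear speed of tea_box below 0.02 m/s), for 0.1 s.
4. the stop is pushed up to the box (gap under 69 mm) with the knob still loose (x of tea_box in the frame of caddy between -0.025 and 0.025 m and z of tea_box in the frame of caddy between 0.008 and 0.017 m and angle between tea_box's own z axis and vertical below 0.1 rad and y of tea_box in the frame of stop_face below -0.025 m and value of joint stop below 0.049 m and value of joint clamp above 0.9 rad), for 0.05 s.
At the end, for the whole second after the job is handed in: Tea box upright on the caddy (0.1 rad), long side across (0.12 rad), within 25 mm of mid-slab, its centre within 7.5 mm of where it touches the end board; gap between end board and stop under 69 mm; knob under 0.25 rad; all at rest and let go (x of tea_box in the frame of caddy between -0.025 and 0.025 m and z of tea_box in the frame of caddy between 0.008 and 0.017 m and angle between tea_box's own z axis and vertical below 0.1 rad and y of tea_box in the frame of stop_face below -0.025 m and value of joint stop below 0.049 m and value of joint clamp below 0.25 rad and y of tea_box in the frame of caddy between -0.121 and -0.106 m and angle between the y axis of tea_box and the x axis of caddy, either way round below 0.12 rad and linear speed of tea_box below 0.02 m/s and velocity of joint stop between -0.005 and 0.005 m/s).
It fails at once if the tin is moved more than 30 mm or tipped (distance of tin from where it was at the start of the episode above 0.03 m or angle between tin's own z axis and vertical above 0.3 rad).
It fails at once if the jam jar is moved more than 30 mm or tipped (distance of jam from where it was at the start of the episode above 0.03 m or angle between jam's own z axis and vertical above 0.3 rad).
It also fails if it takes over 67 s, if anything falls off the work surface, if the arm or the gripper's body presses on something with over 40 N, if the wrist force passes 120 N, or if a joint passes its speed limit or range.

### The arm

A 6-joint arm with a two-finger parallel gripper is mounted at the origin on a cart in front of the work surface, level with it; the furniture and walls round the work are solid. World frame = base frame: x ahead of the robot, y to its left, z up, the work surface at z = 0. Lengths are in m, angles in rad, forces in N, time in s.
With the tool pointing down it reaches from about 0.3 to 0.85 m from the base axis. Payload 4.2 kg.
Tool frame: the origin (TCP) lies on the centre line of the jaws, within the pads' length; the fingertips stand 14 mm ahead of it and the grasp point (between the pads) lies 5 mm behind it; z points along the fingers, y is the direction in which the jaws open and shut (so a half turn about z gives the same grasp; the last joint's range is limited). The gripper opens to 91 mm and grips with 3 to 60 N. Pads are 32 mm wide; open, the fingers measure 118 mm over their backs; the gripper's body (76 mm by 178 mm) begins 60 mm behind the grasp point.
Start: joints at [-1.349, 0.32, 1.565, -0, 1.257, -0.02], TCP at [0.138, -0.558, 0.193] pointing down, gripper open.
Joint ranges: [-3.11, 3.11], [-0.84, 2.01], [0.21, 2.61], [-1.34, 4.49], [0.05, 2.63], [-2.56, 2.56]. Speed limits (rad/s): [2.57, 2.57, 3.14, 3.14, 3.14, 3.14].

### API

Orientations are given as a 3x3 rotation matrix whose columns are the frame's x, y, z axes.
In Python, from rig import robot gives the robot as it stands.
- The arm moves only by the shell command python3 -m jog 'ROWS' [FORCE]. ROWS is JSON, a list of rows, each an object of numbers: "ax", "ay", "az": the turn, a rotation vector about the tool's x, y, z in degrees; "dx", "dy", "dz": the shift along the tool's x, y, z in m; "grip": the finger opening in m, from 0 to 0.0912. In form: [{"ax": .., "ay": .., "az": .., "dx": .., "dy": .., "dz": .., "grip": ..}, ...]. A call has 1 to 12 rows; each row is the pose to reach, as a shift and turn from the pose measured when the call began, along the tool's axes at that moment; what a row does not reach only later rows make up. A row lasts 1/8 s, in which the tool goes at most 62.5 mm and 10.7 degrees, less where a joint would pass 70% of its speed; a pose out of reach is approached as far as the arm can. A call with a gripper value outside its range is refused whole. The fingers move at their own pace and stop on an object; FORCE is the grip in N (left out, the last holds). Time passes only in rows, so rows that repeat a pose let the fingers close. It gives the time, the measured TCP pose, the force and the opening at its end, in the units of the state.
- robot.observe(): the state, without advancing time (a new reading comes with each control period).
- robot.get_image(name): name is "scene" or "side" or "wrist"; returns a dict with "image" (400x640x3 uint8, red, green, blue), "fx", "fy", "cx", "cy" (pixels), "rvec" (rotation vector, rad) and "tvec" (3), from world to camera coordinates, as OpenCV has them. Camera axes: x right, y down, z forward; pixel columns grow to the right and rows downward; lengths in m; the calibration is good to about 2 mm. A picture is of the moment at which its call begins. There is no depth.
- robot.hand_in(): hands the job in, once; it reports no verdict.
The state is a dict: "time": time; "qpos": joint angles; "joint_vel": joint speeds; "effort": joint torques, N m; "tcp_pos": TCP position; "ee_rot": TCP orientation; "wrist_force": force on the tool from outside, world axes, zero at the start; "wrist_torque": the same for the moment, N m; "gripper_width": opening from 0.0 (shut) to 1.0 (fully open).
Only numpy, scipy, OpenCV 4.12 (cv2) and the standard library are available. Lean on these libraries where they do the work, as an engineer would, in place of code of your own. Each camera call takes 0.05 s, during which the arm holds its last target. There are 200 camera calls.

## Working session

There is one attempt and no reset: what is moved stays moved. The work goes in short steps, Python scripts to look and compute and a shell command to move; the robot and the scene stay as the last step left them, time stands still between calls to the robot, and variables do not carry over. Pictures are saved under pics/ and viewed, about 8 in all and at most 12, crops included, and the job is handed in when it is done.

```bash
mkdir -p pics; ls
python3 - <<'E'
from rig import robot
import cv2,pickle
d={}
for n in ("scene","side"):
    r=robot.get_image(n); d[n]=r; cv2.imwrite(f"pics/{n}0.png",r["image"][:,:,::-1])
    print(n,r["fx"],r["cx"],r["cy"],r["rvec"],r["tvec"])
pickle.dump(d,open("d0.pkl","wb"))
s=robot.observe();print(s["time"],s["tcp_pos"],s["ee_rot"],s["gripper_width"])
E
```

```text
pics
scene 405.78660832061564 321.6774840203125 200.66020989277894 [ 0.8816193  -2.57092469  1.04025843] [0.38325368 0.27148296 0.89369639]
side 384.30715492155736 316.4708836313966 195.53862419373235 [ 1.84140041 -1.60502936  0.69378783] [-0.04673603  0.41546393  0.82396687]
0.1 [ 0.13757333 -0.55780625  0.19180869] [[ 9.70914552e-01  2.39426005e-01 -3.46849984e-04]
 [ 2.39426255e-01 -9.70913375e-01  1.51206191e-03]
 [ 2.52656531e-05 -1.55112790e-03 -9.99998797e-01]] 1.001913499144912
```

View pics/scene0.png

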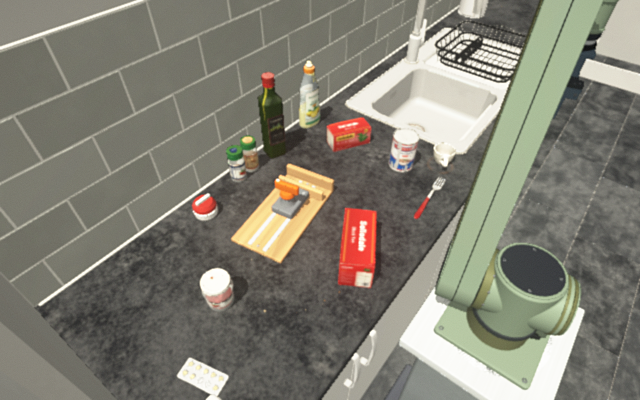

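View pics/side0.png

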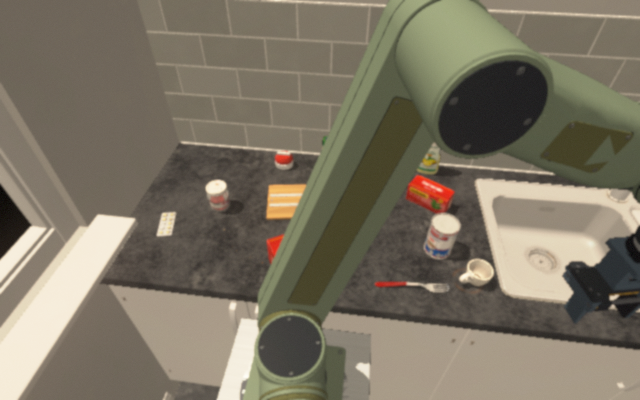

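The scene view shows two red boxes: A at about (359,247), near the caddy, and B at about (349,134), by the bottles. The caddy is at (285,215) with its end board at (310,180) at the far end. The tin is at (403,150) and the jam jar at (217,288). The arm hides the caddy in the side view. I'll enlarge the crop for corner pixels.

```bash
cat > h.py <<'E'
import numpy as np,cv2,pickle
def RC(r):
    R=cv2.Rodrigues(np.array(r["rvec"],float))[0];return R,np.array(r["tvec"],float).ravel()
def K(r): return np.array([[r["fx"],0,r["cx"]],[0,r["fy"],r["cy"]],[0,0,1.]])
def ray(r,uv,z):
    R,t=RC(r);c=-R.T@t
    d=R.T@np.linalg.inv(K(r))@np.array([uv[0],uv[1],1.])
    return c+d*(z-c[2])/d[2]
def proj(r,P):
    return cv2.projectPoints(np.array(P,float).reshape(-1,3),np.array(r["rvec"],float),np.array(r["tvec"],float),K(r),None)[0].reshape(-1,2)
def crop(r,u0,v0,w,h,s,name):
    im=cv2.resize(r["image"][v0:v0+h,u0:u0+w,::-1],None,fx=s,fy=s,interpolation=cv2.INTER_CUBIC)
    cv2.imwrite(name,im)
E
python3 - <<'E'
from h import *
d=pickle.load(open("d0.pkl","rb"));r=d["scene"]
crop(r,225,110,160,150,4,"pics/c1.png".replace("c1","c1"))
E
```

```text
(no output)
```

View pics/c1.png

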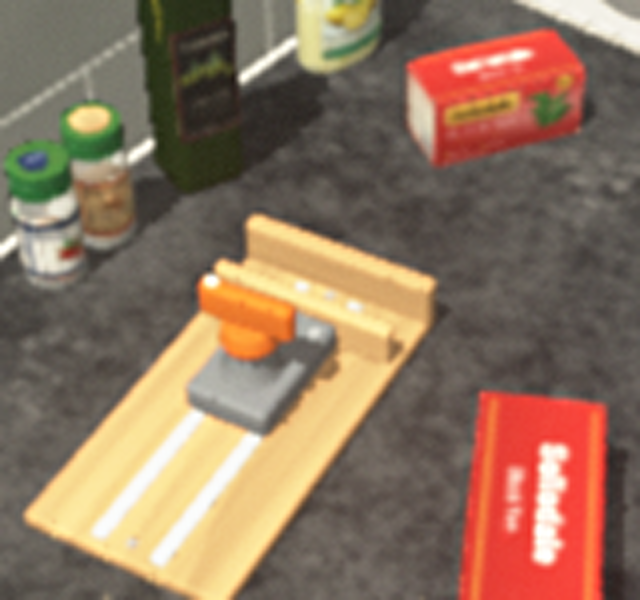

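```bash
cat > fit.py <<'E'
from h import *
from scipy.optimize import least_squares
def T(p,P):
    c,s=np.cos(p[2]),np.sin(p[2]);P=np.array(P,float)
    return np.c_[p[0]+c*P[:,0]-s*P[:,1],p[1]+s*P[:,0]+c*P[:,1],P[:,2]]
def fitpose(r,P,uv,p0):
    f=lambda p:(proj(r,T(p,P))-uv).ravel()
    s=least_squares(f,p0);return s.x,s.fun.reshape(-1,2)
E
python3 - <<'E'
from fit import *
np.set_printoptions(precision=3,suppress=True)
r=pickle.load(open("d0.pkl","rb"))["scene"]
cr=lambda a:np.array(a,float)/4+[225,110]-0.375
# box B corners: free-size fit
uv=cr([(437,163),(580,130),(433,85),(583,68),(407,60),(557,32)])
for q in uv[:2]: print("bot",ray(r,q,0))
for q in uv[2:]: print("top66",ray(r,q,.066))
A=[ray(r,q,.085) for q in cr([(482,392),(606,405)])];print("A top width @85mm",np.linalg.norm(A[0]-A[1]))
S=np.array([[-1,-1,0],[1,-1,0],[-1,-1,1],[1,-1,1],[-1,1,1],[1,1,1]])
g=ray(r,uv[0],0)
f=lambda p:(proj(r,T(p[:3],S*[p[3]/2,p[4]/2,p[5]]))-uv).ravel()
best=min((least_squares(f,[g[0],g[1],a,.131,.063,.066]) for a in np.arange(-3,3.1,.5)),key=lambda s:s.cost)
print("B free",best.x,best.fun)
k=S*[.0655,.0315,.066]
print("B fixed",*min((fitpose(r,k,uv,[g[0],g[1],a]) for a in np.arange(-3,3.1,.5)),key=lambda s:(s[1]**2).sum()))
# caddy
P=[[.075,.13,.012],[.075,-.16,.045],[-.075,-.16,.045],[-.075,-.145,.045]]
cu=cr([(27,517),(250,215),(437,282),(433,297)])
g=ray(r,cu[0],0)
p,e=min((fitpose(r,P,cu,[g[0],g[1],a]) for a in np.arange(-3,3.1,.5)),key=lambda s:(s[1]**2).sum())
print("caddy",p,e)
# stop: board top corners, front top edge (face y=f) 
for n,q,z in [("stop top L",(216,265),.045),("stop top R back",(391,338),.045),("knob L end top",(201,280),.105),("knob R end top",(294,312),.105)]:
    w=ray(r,cr([q])[0],z);c,s=np.cos(p[2]),np.sin(p[2]);dx=w[:2]-p[:2]
    print(n,w,"caddy",c*dx[0]+s*dx[1],-s*dx[0]+c*dx[1])
for n,q,z in [("tin",(403,137),.11),("jam",(215,280),.084)]: print(n,ray(r,q,z))
E
```

```text
bot [ 0.637 -0.263  0.   ]
bot [ 0.57  -0.371  0.   ]
top66 [ 0.65  -0.271  0.066]
top66 [ 0.57  -0.363  0.066]
top66 [ 0.685 -0.285  0.066]
top66 [ 0.613 -0.392  0.066]
A top width @85mm 0.07734583118633098
B free [ 0.628 -0.328 -2.158  0.126  0.05   0.067] [-1.408 -0.453 -1.022  0.279  0.241  2.246  0.209 -0.923  1.389 -0.59
  0.545 -0.624]
B fixed [ 0.63  -0.331 -2.157] [[-1.586  0.297]
 [ 0.148  0.69 ]
 [ 0.052  3.129]
 [ 1.409 -0.376]
 [-0.168 -2.012]
 [ 0.137 -2.267]]
caddy [0.571 0.058 0.182] [[-0.388  0.648]
 [ 1.105  0.125]
 [ 0.364 -0.213]
 [-0.987 -0.708]]
stop top L [ 0.66  -0.028  0.045] caddy 0.071957009423885 -0.1011746490175427
stop top R back [ 0.518 -0.047  0.045] caddy -0.07115480382607296 -0.09422960867725025
knob L end top [0.612 0.035 0.105] caddy 0.03561644459091096 -0.030528480731427714
knob R end top [0.545 0.02  0.105] caddy -0.032352615777765686 -0.032833381299985614
tin [ 0.438 -0.325  0.11 ]
jam [0.518 0.33  0.084]
```

The sizes separate the two boxes. B (349,134) fits about 126×50×67 mm, near the 131×63×66 mm asked for. A is about 77 mm wide, so it's the larger one, and B is the target. The caddy fit residual is about 1 px, and the knob lies at about world (0.577, 0.027). I'll move above the knob, high up, and refine with the wrist camera.

```bash
python3 -m jog '[{"dz":-0.06,"dx":0.05,"dy":-0.04},{"dx":0.56,"dy":-0.46,"dz":-0.06,"az":3.4},{"dx":0.56,"dy":-0.46,"dz":-0.06,"az":3.4},{"dx":0.56,"dy":-0.46,"dz":-0.06,"az":3.4},{"dx":0.56,"dy":-0.46,"dz":-0.06,"az":3.4},{"dx":0.56,"dy":-0.46,"dz":-0.06,"az":3.4},{"dx":0.56,"dy":-0.46,"dz":-0.06,"az":3.4},{"dx":0.56,"dy":-0.46,"dz":-0.06,"az":3.4},{"dx":0.56,"dy":-0.46,"dz":-0.06,"az":3.4},{"dx":0.56,"dy":-0.46,"dz":-0.06,"az":3.4},{"dx":0.56,"dy":-0.46,"dz":-0.06,"az":3.4},{"dx":0.56,"dy":-0.46,"dz":-0.06,"az":3.4}]' 25
python3 -m jog '[{"dz":0.0},{"dz":0}]'
python3 - <<'E'
from rig import robot
from h import *
s=robot.observe();print(s["qpos"],s["tcp_pos"],s["ee_rot"])
r=robot.get_image("wrist");pickle.dump(r,open("w1.pkl","wb"));cv2.imwrite("pics/w1.png",r["image"][:,:,::-1])
E
```

```text
[-1.34900373e+00  3.20216988e-01  1.56556215e+00 -6.02600966e-06
  1.25736484e+00 -1.99804363e-02] [ 0.13757333 -0.55780625  0.19180869] [[ 9.70914552e-01  2.39426005e-01 -3.46849984e-04]
 [ 2.39426255e-01 -9.70913375e-01  1.51206191e-03]
 [ 2.52656531e-05 -1.55112790e-03 -9.99998797e-01]]schema error: expected keys ax, ay, az, dx, dy, dz, grip
schema error: expected keys ax, ay, az, dx, dy, dz, grip
```

View pics/w1.png

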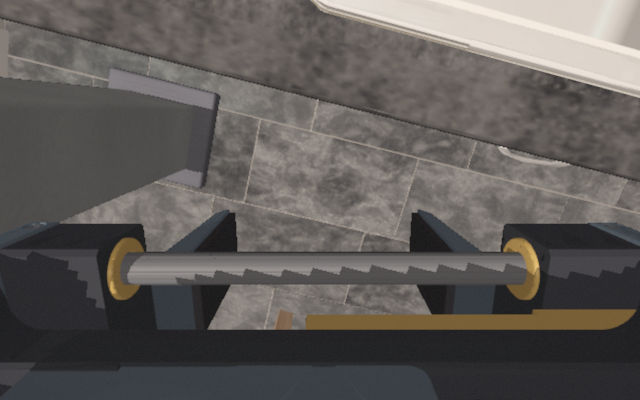

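All seven keys are needed in each row, so the arm has not moved. The wrist picture shows only floor and sink. The visible area lies ahead of the fingers, towards tool +x, so I'll stop short of the knob in x.

```bash
python3 -m jog '[{"ax":0,"ay":0,"az":0,"dx":0.05,"dy":-0.04,"dz":-0.06,"grip":0.09},{"ax":0,"ay":0,"az":3.4,"dx":0.46,"dy":-0.48,"dz":-0.08,"grip":0.09},{"ax":0,"ay":0,"az":3.4,"dx":0.46,"dy":-0.48,"dz":-0.08,"grip":0.09},{"ax":0,"ay":0,"az":3.4,"dx":0.46,"dy":-0.48,"dz":-0.08,"grip":0.09},{"ax":0,"ay":0,"az":3.4,"dx":0.46,"dy":-0.48,"dz":-0.08,"grip":0.09},{"ax":0,"ay":0,"az":3.4,"dx":0.46,"dy":-0.48,"dz":-0.08,"grip":0.09},{"ax":0,"ay":0,"az":3.4,"dx":0.46,"dy":-0.48,"dz":-0.08,"grip":0.09},{"ax":0,"ay":0,"az":3.4,"dx":0.46,"dy":-0.48,"dz":-0.08,"grip":0.09},{"ax":0,"ay":0,"az":3.4,"dx":0.46,"dy":-0.48,"dz":-0.08,"grip":0.09},{"ax":0,"ay":0,"az":3.4,"dx":0.46,"dy":-0.48,"dz":-0.08,"grip":0.09},{"ax":0,"ay":0,"az":3.4,"dx":0.46,"dy":-0.48,"dz":-0.08,"grip":0.09},{"ax":0,"ay":0,"az":3.4,"dx":0.46,"dy":-0.48,"dz":-0.08,"grip":0.09}]' 25
python3 -m jog '[{"ax":0,"ay":0,"az":0,"dx":0,"dy":0,"dz":0,"grip":0.09},{"ax":0,"ay":0,"az":0,"dx":0,"dy":0,"dz":0,"grip":0.09}]'
python3 - <<'E'
from rig import robot
from h import *
s=robot.observe();print(s["qpos"],s["tcp_pos"],s["ee_rot"])
r=robot.get_image("wrist");pickle.dump(r,open("w2.pkl","wb"));cv2.imwrite("pics/w2.png",r["image"][:,:,::-1])
E
```

```text
time: 1.65
tcp_pos: [0.4705, 0.0213, 0.2721]
ee_rot: [[0.982, 0.187, -0.001], [0.187, -0.982, 0.002], [-0.0, -0.002, -1.0]]
wrist_force: [-0.7, -0.5, 0.3]
gripper_width: 0.99
time: 1.9
tcp_pos: [0.4699, 0.0204, 0.2719]
ee_rot: [[0.983, 0.186, -0.001], [0.186, -0.983, 0.002], [-0.001, -0.002, -1.0]]
wrist_force: [0.3, -0.4, 0.1]
gripper_width: 0.987
[0.01744378 0.10992055 1.64112503 0.00186423 1.39177421 1.40116278] [0.46992493 0.02035495 0.27191792] [[ 9.82613342e-01  1.85659461e-01 -1.25864492e-03]
 [ 1.85661545e-01 -9.82612083e-01  1.81275244e-03]
 [-9.00205067e-04 -2.01491669e-03 -9.99997565e-01]]
```

View pics/w2.png

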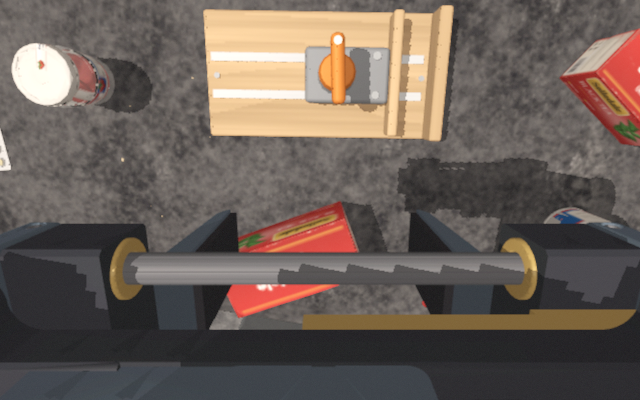

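The wrist view shows the caddy clearly, with slab corners at (206,10) and (210,138) and the end board's top at (442–453,7) to (430–441,138). The orange bar runs from (338,33) to (338,103). The target box peeks in at (600,85) and the larger box lies under the gripper. I'll refine all of these.

Run:
```python
from fit import *
np.set_printoptions(precision=4,suppress=True)
r=pickle.load(open("w2.pkl","rb"))
P=[[.075,.13,.012],[-.075,.13,.012],[.075,-.16,.045],[-.075,-.16,.045],[.075,-.145,.045],[-.075,-.145,.045]]
uv=np.array([(206,10),(210,137),(453,6),(441,139),(442,6),(430,139)],float)
p,e=fitpose(r,P,uv,[.571,.058,.18]);print("caddy",p,e)
c,s=np.cos(p[2]),np.sin(p[2])
for n,q,z in [("bar a",(338,33),.105),("bar b",(338,103),.105),("stop face top a",(404,11),.045),("stop face top b",(400,134),.045)]:
    w=ray(r,q,z);d=w[:2]-p[:2];print(n,w,"caddy",c*d[0]+s*d[1],-s*d[0]+c*d[1])
r0=pickle.load(open("d0.pkl","rb"))["scene"]
cr=lambda a:np.array(a,float)/4+[225,110]-0.375
print("scene pred of caddy",(proj(r0,T(p,P))-[225,110]+.375)*4)
for q in [(640,31),(567,75)]: print("B top",ray(r,q,.066))
print("jam",ray(r,(46,73),.084))
```

```text
caddy [0.5734 0.0563 0.1746] [[-3.0504 -0.1708]
 [ 1.2887 -0.6372]
 [ 1.9038 -1.343 ]
 [ 0.9419  2.3511]
 [-0.6525 -1.5112]
 [-0.4341  2.1994]]
bar a [0.6106 0.0332 0.105 ] caddy 0.032592928373069194 -0.02922608650619131
bar b [0.5465 0.0204 0.105 ] caddy -0.03273561978577398 -0.03069422371328163
stop face top a [ 0.6585 -0.0345  0.045 ] caddy 0.06799037884658941 -0.1041606523136119
stop face top b [ 0.5265 -0.0623  0.045 ] caddy -0.06683069708073187 -0.10862701490149519
scene pred of caddy [[ 24.7652 515.0572]
 [225.6712 606.1793]
 [255.6911 213.0471]
 [438.8269 279.3748]
 [245.1104 224.9571]
 [429.3023 292.3203]]
B top [ 0.6801 -0.2832  0.066 ]
B top [ 0.6234 -0.2225  0.066 ]
jam [0.52   0.3275 0.084 ]
```

Both cameras agree within 3 mm: the knob is at (0.5785, 0.027). I'll go over it, then down, leaving the tips above the hub.

```bash
python3 -m jog '[{"ax":0,"ay":0,"az":0,"dx":0.06,"dy":0.008,"dz":0,"grip":0.06},{"ax":0,"ay":0,"az":0,"dx":0.108,"dy":0.014,"dz":0.03,"grip":0.06},{"ax":0,"ay":0,"az":0,"dx":0.108,"dy":0.014,"dz":0.08,"grip":0.06},{"ax":0,"ay":0,"az":0,"dx":0.108,"dy":0.014,"dz":0.13,"grip":0.06},{"ax":0,"ay":0,"az":0,"dx":0.108,"dy":0.014,"dz":0.16,"grip":0.06},{"ax":0,"ay":0,"az":0,"dx":0.108,"dy":0.014,"dz":0.176,"grip":0.06},{"ax":0,"ay":0,"az":0,"dx":0.108,"dy":0.014,"dz":0.176,"grip":0.06}]' 25
python3 -m jog '[{"ax":0,"ay":0,"az":0,"dx":0,"dy":0,"dz":0,"grip":0.01},{"ax":0,"ay":0,"az":0,"dx":0,"dy":0,"dz":0,"grip":0.01},{"ax":0,"ay":0,"az":0,"dx":0,"dy":0,"dz":0,"grip":0.01},{"ax":0,"ay":0,"az":0,"dx":0,"dy":0,"dz":0,"grip":0.01},{"ax":0,"ay":0,"az":0,"dx":0,"dy":0,"dz":0,"grip":0.01},{"ax":0,"ay":0,"az":0,"dx":0,"dy":0,"dz":0,"grip":0.01}]' 25
```

```text
time: 2.82
tcp_pos: [0.5782, 0.026, 0.0956]
ee_rot: [[0.983, 0.184, -0.002], [0.184, -0.983, 0.002], [-0.002, -0.002, -1.0]]
wrist_force: [-0.6, -0.4, -0.6]
gripper_width: 0.659
time: 3.58
tcp_pos: [0.5781, 0.0261, 0.0956]
ee_rot: [[0.983, 0.184, -0.002], [0.184, -0.983, 0.002], [-0.002, -0.002, -1.0]]
wrist_force: [-0.3, -0.6, -0.4]
gripper_width: 0.108
```

The opening reads 9.9 mm but the bar is 14 mm. Before turning, I'll close to zero and see whether it stops on something.

```bash
python3 -m jog '[{"ax":0,"ay":0,"az":0,"dx":0,"dy":0,"dz":0,"grip":0},{"ax":0,"ay":0,"az":0,"dx":0,"dy":0,"dz":0,"grip":0},{"ax":0,"ay":0,"az":0,"dx":0,"dy":0,"dz":0,"grip":0}]' 25
python3 - <<'E'
from rig import robot
from h import *
r=robot.get_image("wrist");cv2.imwrite("pics/w3.png",r["image"][:,:,::-1])
E
```

```text
time: 3.95
tcp_pos: [0.5781, 0.0261, 0.0956]
ee_rot: [[0.983, 0.184, -0.002], [0.184, -0.983, 0.002], [-0.002, -0.002, -1.0]]
wrist_force: [-0.4, -0.9, -0.1]
gripper_width: 0.009
```

View pics/w3.png

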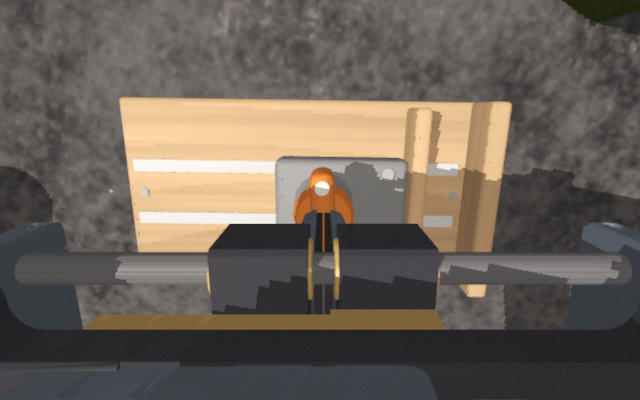

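The fingers shut completely (0.8 mm), so the bar isn't between them. It shows just beyond them, with its far end at (322,170). I'll check the geometry by projecting known points.

Run:
```python
from rig import robot
from h import *
np.set_printoptions(precision=4,suppress=True)
r=robot.get_image("wrist");s=robot.observe();t=np.array(s["tcp_pos"]);R=np.array(s["ee_rot"])
R1,t1=RC(r);print("cam",-R1.T@t1)
for n,o in [("tcp",(0,0,0)),("tip",(0,0,.014)),("tip+x16",(.016,0,.014)),("grasp +x16",(.016,0,-.005))]: print(n,proj(r,t+R@np.array(o)))
print("far end expected",proj(r,[.611,.0332,.105]),proj(r,[.611,.0332,.079]))
for z in (.06,.079,.105): print(z,ray(r,(322,170),z))
# caddy corners check: slab & board
print("slab +x+y",ray(r,(121,98),.012),"board +x-y",ray(r,(511,102),.045))
im=r["image"][155:330,200:450,::-1];cv2.imwrite("pics/w4.png",cv2.resize(im,None,fx=3,fy=3,interpolation=cv2.INTER_CUBIC))
```

```text
cam [0.6458 0.0388 0.2882]
tcp [[323.9917 228.9728]]
tip [[323.9435 221.5285]]
tip+x16 [[323.9548 197.0223]]
grasp +x16 [[324.0241 205.2575]]
far end expected [[322.2903 176.2928]] [[322.4906 168.307 ]]
0.06 [0.6066 0.0328 0.06  ]
0.079 [0.6099 0.0333 0.079 ]
0.105 [0.6144 0.034  0.105 ]
slab +x+y [0.6252 0.1952 0.012 ] board +x-y [ 0.6741 -0.0859  0.045 ]
```

View pics/w4.png

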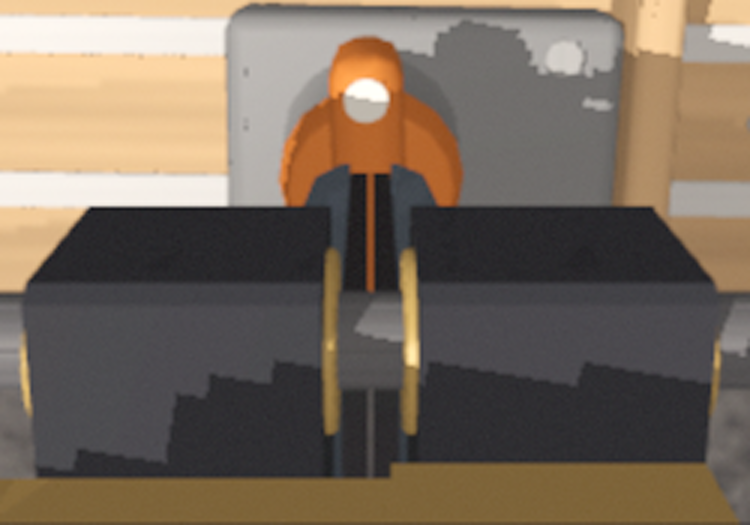

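The wrist views show the finger ends at row 212 even with nothing near them (w1: (235,212) and (412,212)), where projecting 14 mm ahead of the TCP gives row 197. I'll check the fingertip height using the w1 jaw span.

Run:
```python
from h import *
from rig import robot
np.set_printoptions(precision=4,suppress=True)
r=robot.get_image("wrist");s=robot.observe();t=np.array(s["tcp_pos"]);R=np.array(s["ee_rot"])
for x in (0,.011,.016):
  for z in (.014,0,-.01,-.02,-.03): print(x,z,proj(r,[t+R@np.array((x,y,z)) for y in (-.0456,.0456)]).ravel())
print(s["qpos"],s["effort"],s["wrist_force"],s["wrist_torque"])
R1,t1=RC(r);print(R.T@(-R1.T@t1-t), R.T@R1.T)
```

```text
0 0.014 [251.8562 221.5449 395.9675 221.5364]
0 0 [247.094  228.9888 400.8241 228.9818]
0 -0.01 [243.2839 234.9447 404.7099 234.9391]
0 -0.02 [239.0722 241.5282 409.0053 241.5243]
0 -0.03 [234.392  248.8441 413.7787 248.8423]
0.011 0.014 [250.9741 204.7943 396.8632 204.7814]
0.011 0 [246.0896 211.2037 401.8443 211.1917]
0.011 -0.01 [242.1757 216.3394 405.8356 216.3283]
0.011 -0.02 [237.8434 222.0243 410.2539 222.0143]
0.011 -0.03 [233.0217 228.3512 415.1714 228.3428]
0.016 0.014 [250.5659 197.043  397.2777 197.028 ]
0.016 0 [245.6242 202.9638 402.317  202.9494]
0.016 -0.01 [241.6618 207.7112 406.3577 207.6975]
0.016 -0.02 [237.273  212.9696 410.8336 212.9568]
0.016 -0.03 [232.3848 218.8262 415.8187 218.8146]
[0.0241 0.4029 1.6966 0.0021 1.0444 1.4085] [  0.0006 -43.3046 -20.8334   0.0481  -0.0606  -0.0002] [ 0.3815 -0.5206 -0.4277] [ 0.0013  0.0391 -0.0204]
[ 0.0685 -0.0004 -0.1928] [[-0.0003 -0.9706 -0.2406]
 [ 1.     -0.0001 -0.0006]
 [ 0.0006 -0.2406  0.9706]]
```

The jaw span and row in w1 (237/411 at row 213) fit fingertips 20 mm *behind* the reported TCP, not 14 mm ahead. The reported TCP is therefore about 35 mm off along tool z, and the fingers closed above the bar. I'll open to 60 mm, go 31 mm lower (clear of hub and carriage either way) and grip again.

```bash
python3 -m jog '[{"ax":0,"ay":0,"az":0,"dx":0,"dy":0,"dz":0,"grip":0.06},{"ax":0,"ay":0,"az":0,"dx":0,"dy":0,"dz":0,"grip":0.06},{"ax":0,"ay":0,"az":0,"dx":0,"dy":0,"dz":0,"grip":0.06},{"ax":0,"ay":0,"az":0,"dx":0,"dy":0,"dz":0,"grip":0.06},{"ax":0,"ay":0,"az":0,"dx":0,"dy":0,"dz":0.02,"grip":0.06},{"ax":0,"ay":0,"az":0,"dx":0,"dy":0,"dz":0.031,"grip":0.06},{"ax":0,"ay":0,"az":0,"dx":0,"dy":0,"dz":0.031,"grip":0.06}]' 25
python3 -m jog '[{"ax":0,"ay":0,"az":0,"dx":0,"dy":0,"dz":0,"grip":0},{"ax":0,"ay":0,"az":0,"dx":0,"dy":0,"dz":0,"grip":0},{"ax":0,"ay":0,"az":0,"dx":0,"dy":0,"dz":0,"grip":0},{"ax":0,"ay":0,"az":0,"dx":0,"dy":0,"dz":0,"grip":0},{"ax":0,"ay":0,"az":0,"dx":0,"dy":0,"dz":0,"grip":0},{"ax":0,"ay":0,"az":0,"dx":0,"dy":0,"dz":0,"grip":0}]' 25
```

```text
time: 4.97
tcp_pos: [0.5774, 0.0261, 0.0637]
ee_rot: [[0.983, 0.184, -0.004], [0.184, -0.983, 0.002], [-0.004, -0.002, -1.0]]
wrist_force: [-0.3, -0.4, 1.1]
gripper_width: 0.657
time: 5.72
tcp_pos: [0.5774, 0.0259, 0.0638]
ee_rot: [[0.983, 0.185, -0.004], [0.185, -0.983, 0.001], [-0.004, -0.002, -1.0]]
wrist_force: [-0.3, -1.9, 1.2]
gripper_width: 0.152
```

It stopped at 13.9 mm, so the bar is held and the 35 mm tool offset is confirmed. Next I'll loosen it anticlockwise, which is negative az.

```bash
python3 -m jog '[{"ax":0,"ay":0,"az":-9,"dx":0,"dy":0,"dz":0,"grip":0},{"ax":0,"ay":0,"az":-18,"dx":0,"dy":0,"dz":0,"grip":0},{"ax":0,"ay":0,"az":-27,"dx":0,"dy":0,"dz":0,"grip":0},{"ax":0,"ay":0,"az":-36,"dx":0,"dy":0,"dz":0,"grip":0},{"ax":0,"ay":0,"az":-45,"dx":0,"dy":0,"dz":0,"grip":0},{"ax":0,"ay":0,"az":-54,"dx":0,"dy":0,"dz":0,"grip":0},{"ax":0,"ay":0,"az":-63,"dx":0,"dy":0,"dz":0,"grip":0},{"ax":0,"ay":0,"az":-70,"dx":0,"dy":0,"dz":0,"grip":0},{"ax":0,"ay":0,"az":-76,"dx":0,"dy":0,"dz":0,"grip":0},{"ax":0,"ay":0,"az":-79,"dx":0,"dy":0,"dz":0,"grip":0},{"ax":0,"ay":0,"az":-79,"dx":0,"dy":0,"dz":0,"grip":0}]' 40
```

```text
time: 7.1
tcp_pos: [0.5782, 0.0254, 0.0638]
ee_rot: [[0.006, 1.0, -0.003], [1.0, -0.006, 0.0], [0.0, -0.003, -1.0]]
wrist_force: [2.7, -1.3, -1.5]
gripper_width: 0.15
```

Turned about 79°. Now I'll slide the stop back 75 mm along caddy +y.

```bash
python3 -m jog '[{"ax":0,"ay":0,"az":0,"dx":0.015,"dy":-0.0027,"dz":0,"grip":0},{"ax":0,"ay":0,"az":0,"dx":0.030,"dy":-0.0054,"dz":0,"grip":0},{"ax":0,"ay":0,"az":0,"dx":0.045,"dy":-0.0081,"dz":0,"grip":0},{"ax":0,"ay":0,"az":0,"dx":0.060,"dy":-0.0108,"dz":0,"grip":0},{"ax":0,"ay":0,"az":0,"dx":0.074,"dy":-0.0134,"dz":0,"grip":0},{"ax":0,"ay":0,"az":0,"dx":0.074,"dy":-0.0134,"dz":0,"grip":0},{"ax":0,"ay":0,"az":0,"dx":0.074,"dy":-0.0134,"dz":0,"grip":0}]' 40
python3 -m jog '[{"ax":0,"ay":0,"az":0,"dx":0,"dy":0,"dz":0,"grip":0.06},{"ax":0,"ay":0,"az":0,"dx":0,"dy":0,"dz":0,"grip":0.06},{"ax":0,"ay":0,"az":0,"dx":0,"dy":0,"dz":0,"grip":0.06},{"ax":0,"ay":0,"az":0,"dx":0,"dy":0,"dz":-0.05,"grip":0.06},{"ax":0,"ay":0,"az":0,"dx":0,"dy":0,"dz":-0.11,"grip":0.09},{"ax":0,"ay":0,"az":0,"dx":0,"dy":0,"dz":-0.17,"grip":0.09},{"ax":0,"ay":0,"az":0,"dx":0,"dy":0,"dz":-0.2,"grip":0.09}]' 40
```

```text
time: 7.98
tcp_pos: [0.5653, 0.1004, 0.0638]
ee_rot: [[0.006, 1.0, -0.002], [1.0, -0.006, 0.002], [0.001, -0.002, -1.0]]
wrist_force: [2.2, 1.8, -2.3]
gripper_width: 0.149
time: 8.85
tcp_pos: [0.5667, 0.1, 0.2679]
ee_rot: [[0.006, 1.0, 0.003], [1.0, -0.006, 0.002], [0.002, 0.003, -1.0]]
wrist_force: [0.0, -0.6, -0.9]
gripper_width: 0.889
```

Run:
```python
from h import *
r=pickle.load(open("d0.pkl","rb"))["scene"]
for n,q in [("oil",(274,157)),("soap",(311,127)),("spice",(250,171))]: print(n,ray(r,q,0).round(3))
s=np.array([.5667,.1,.2679]);R=np.array([[0.006,1,0.003],[1,-.006,.002],[.002,.003,-1]])
print(R.T@(np.array([.58,-.406,.29])-s))
```

```text
oil [ 0.765 -0.119 -0.   ]
soap [ 0.773 -0.316  0.   ]
spice [ 0.778 -0.025 -0.   ]
[-0.505876   0.0164023 -0.0230721]
```

```bash
python3 -m jog '[{"ax":0,"ay":0,"az":0,"dx":-0.06,"dy":0,"dz":-0.02,"grip":0.09},{"ax":0,"ay":0,"az":10,"dx":-0.12,"dy":0,"dz":-0.02,"grip":0.09},{"ax":0,"ay":0,"az":20,"dx":-0.18,"dy":0,"dz":-0.02,"grip":0.09},{"ax":0,"ay":0,"az":30,"dx":-0.24,"dy":0.01,"dz":-0.02,"grip":0.09},{"ax":0,"ay":0,"az":33,"dx":-0.30,"dy":0.016,"dz":-0.02,"grip":0.09},{"ax":0,"ay":0,"az":33,"dx":-0.36,"dy":0.016,"dz":-0.02,"grip":0.09},{"ax":0,"ay":0,"az":33,"dx":-0.42,"dy":0.016,"dz":-0.02,"grip":0.09},{"ax":0,"ay":0,"az":33,"dx":-0.48,"dy":0.016,"dz":-0.02,"grip":0.09},{"ax":0,"ay":0,"az":33,"dx":-0.506,"dy":0.016,"dz":-0.02,"grip":0.09},{"ax":0,"ay":0,"az":33,"dx":-0.506,"dy":0.016,"dz":-0.02,"grip":0.09},{"ax":0,"ay":0,"az":33,"dx":-0.506,"dy":0.016,"dz":-0.02,"grip":0.09}]' 20
python3 - <<'E'
from rig import robot
from h import *
r=robot.get_image("wrist");pickle.dump(r,open("w5.pkl","wb"));cv2.imwrite("pics/w5.png",r["image"][:,:,::-1])
r=robot.get_image("scene");pickle.dump(r,open("s5.pkl","wb"))
s=robot.observe();print(s["tcp_pos"],s["ee_rot"],s["qpos"])
E
```

```text
time: 10.22
tcp_pos: [0.5794, -0.4053, 0.2868]
ee_rot: [[0.55, 0.835, 0.003], [0.835, -0.55, 0.003], [0.004, 0.001, -1.0]]
wrist_force: [-0.1, 1.0, -0.5]
gripper_width: 0.988
[ 0.57968823 -0.40471143  0.28728058] [[ 0.54869319  0.83601687  0.00340141]
 [ 0.83601414 -0.54870187  0.0025731 ]
 [ 0.00401752  0.00143178 -0.9999909 ]] [-0.62781372  0.50989707  1.03042044  0.00408211  1.60003345 -0.04688337]
```

View pics/w5.png

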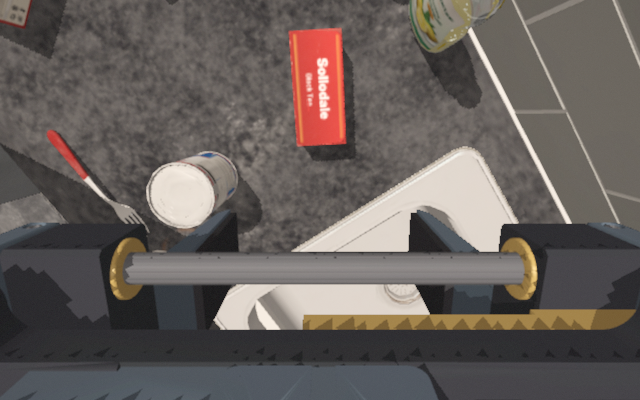

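The target box's top face is clear, with corners at about (289,31), (341,29), (346,144) and (298,146). The tin is at (190,190) and off to the side.

Run:
```python
from fit import *
np.set_printoptions(precision=4,suppress=True)
r=pickle.load(open("w5.pkl","rb"))
uv=np.array([(289,30),(341,28.5),(346.5,144.5),(298,146)],float)
W=np.array([ray(r,q,.066) for q in uv]);print(W)
print("sides",[np.linalg.norm(W[i]-W[(i+1)%4]) for i in range(4)],"centre",W.mean(0))
# red mask check
k=np.array([[-.0655,-.0315,.066],[-.0655,.0315,.066],[.0655,.0315,.066],[.0655,-.0315,.066]])
p,e=min((fitpose(r,k,uv,[.63,-.33,a]) for a in np.arange(-3,3.1,.5)),key=lambda s:(s[1]**2).sum());print(p,np.degrees(p[2]),e)
s=np.array([.57968823,-.40471143,.28728058]);R=np.array([[.5487,.8360,.0034],[.8360,-.5487,.0026],[.0040,.0014,-1]])
d=R.T@(np.array([p[0],p[1],.2873])-s);print("tool shift",d)
print("tin",ray(r,(183,196),.11))
```

```text
[[ 0.634  -0.2546  0.066 ]
 [ 0.683  -0.285   0.066 ]
 [ 0.6195 -0.3964  0.066 ]
 [ 0.57   -0.3659  0.066 ]]
sides [np.float64(0.057776895517528126), np.float64(0.12819949231486796), np.float64(0.0581662216032555), np.float64(0.12841410079976073)] centre [ 0.6266 -0.3255  0.066 ]
[ 0.6265 -0.3257 -2.0973] -120.1646311583303 [[-2.0488 -0.1291]
 [ 2.6149 -2.0527]
 [ 1.6519  0.6404]
 [-2.2716  2.0828]]
tool shift [ 0.0917 -0.0043  0.0003]
tin [ 0.4373 -0.3395  0.11  ]
```

It measures 58×128 mm, so it's the smaller box. The long axis is at 60°, and the shift is dx 0.092, dy −0.004, az −3.4. I'll go over it, then down so the tips sit at about 40 mm.

```bash
python3 -m jog '[{"ax":0,"ay":0,"az":-3.4,"dx":0.05,"dy":-0.004,"dz":0,"grip":0.0912},{"ax":0,"ay":0,"az":-3.4,"dx":0.091,"dy":-0.004,"dz":0.03,"grip":0.0912},{"ax":0,"ay":0,"az":-3.4,"dx":0.091,"dy":-0.004,"dz":0.09,"grip":0.0912},{"ax":0,"ay":0,"az":-3.4,"dx":0.091,"dy":-0.004,"dz":0.14,"grip":0.0912},{"ax":0,"ay":0,"az":-3.4,"dx":0.091,"dy":-0.004,"dz":0.18,"grip":0.0912},{"ax":0,"ay":0,"az":-3.4,"dx":0.091,"dy":-0.004,"dz":0.21,"grip":0.0912},{"ax":0,"ay":0,"az":-3.4,"dx":0.091,"dy":-0.004,"dz":0.21,"grip":0.0912}]' 25
python3 -m jog '[{"ax":0,"ay":0,"az":0,"dx":0,"dy":0,"dz":0.02,"grip":0.0912},{"ax":0,"ay":0,"az":0,"dx":0,"dy":0,"dz":0.04,"grip":0.0912},{"ax":0,"ay":0,"az":0,"dx":0,"dy":0,"dz":0.055,"grip":0.0912},{"ax":0,"ay":0,"az":0,"dx":0,"dy":0,"dz":0.055,"grip":0.0912}]'
```

```text
time: 11.2
tcp_pos: [0.6255, -0.3237, 0.0754]
ee_rot: [[0.497, 0.868, -0.002], [0.868, -0.497, 0.005], [0.004, -0.004, -1.0]]
wrist_force: [0.1, 0.1, 0.2]
gripper_width: 0.999
time: 11.7
tcp_pos: [0.6254, -0.323, 0.0205]
ee_rot: [[0.496, 0.868, -0.002], [0.868, -0.496, 0.006], [0.004, -0.005, -1.0]]
wrist_force: [0.2, -1.0, 0.2]
gripper_width: 1.001
```

```bash
python3 -m jog '[{"ax":0,"ay":0,"az":0,"dx":0,"dy":0.001,"dz":0,"grip":0.04},{"ax":0,"ay":0,"az":0,"dx":0,"dy":0.001,"dz":0,"grip":0.04},{"ax":0,"ay":0,"az":0,"dx":0,"dy":0.001,"dz":0,"grip":0.04},{"ax":0,"ay":0,"az":0,"dx":0,"dy":0.001,"dz":0,"grip":0.04},{"ax":0,"ay":0,"az":0,"dx":0,"dy":0.001,"dz":0,"grip":0.04}]' 30
python3 -m jog '[{"ax":0,"ay":0,"az":0,"dx":0,"dy":0,"dz":-0.01,"grip":0.04},{"ax":0,"ay":0,"az":0,"dx":0,"dy":0,"dz":-0.04,"grip":0.04},{"ax":0,"ay":0,"az":0,"dx":0,"dy":0,"dz":-0.08,"grip":0.04},{"ax":0,"ay":0,"az":0,"dx":0,"dy":0,"dz":-0.12,"grip":0.04},{"ax":0,"ay":0,"az":0,"dx":0,"dy":0,"dz":-0.12,"grip":0.04}]'
python3 - <<'E'
from rig import robot
from h import *
s=robot.observe();t=np.array(s["tcp_pos"]);R=np.array(s["ee_rot"]);print(t.round(4),R.round(4).tolist(),s["wrist_force"])
def T(p,P):
    c,s=np.cos(p[2]),np.sin(p[2]);return np.array([p[0]+c*P[0]-s*P[1],p[1]+s*P[0]+c*P[1]])
for c in ([.5734,.0563,.1746],[.571,.058,.182]):
    b=T(c,(0,-.1105));print("bay+3mm",b,"shift tool",R.T@(np.r_[b,t[2]]-t),"turn",np.degrees(c[2]-np.arctan2(R[1,0],R[0,0])))
r=robot.get_image("wrist");pickle.dump(r,open("w6.pkl","wb"));cv2.imwrite("pics/w6.png",r["image"][:,:,::-1])
E
```

```text
time: 12.32
tcp_pos: [0.6265, -0.3237, 0.0211]
ee_rot: [[0.497, 0.868, -0.001], [0.868, -0.497, 0.005], [0.004, -0.004, -1.0]]
wrist_force: [-1.3, 0.1, 3.3]
gripper_width: 0.686
time: 12.95
tcp_pos: [0.6287, -0.3254, 0.1455]
ee_rot: [[0.497, 0.868, 0.006], [0.868, -0.497, 0.001], [0.004, 0.005, -1.0]]
wrist_force: [-0.6, 0.4, -2.2]
gripper_width: 0.687
[ 0.6287 -0.3254  0.1455] [[0.4965, 0.868, 0.006], [0.868, -0.4965, 0.0013], [0.0041, 0.0045, -1.0]] [-0.55639556  0.39960951 -2.24197824]
bay+3mm [ 0.59259542 -0.05251997] shift tool [ 2.18971270e-01 -1.66823007e-01  1.52164430e-04] turn -50.22507254465737
bay+3mm [ 0.59100016 -0.05067495] shift tool [ 2.19780668e-01 -1.69123836e-01  1.45099698e-04] turn -49.80108377626057
```

View pics/w6.png

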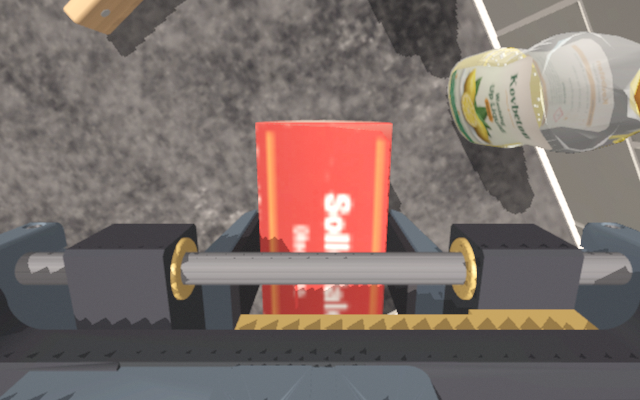

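The box is held at 62.6 mm wide and hangs square, with its far end at row 122. I'll work out where its centre lies relative to the TCP along tool x, then move over the bay.

Run:
```python
from h import *
r=pickle.load(open("w6.pkl","rb"))
t=np.array([.6287,-.3254,.1455]);R=np.array([[0.4965,0.868,0.006],[0.868,-0.4965,0.0013],[0.0041,0.0045,-1.0]])
for q in [(258,123),(325,122),(390,123)]: print("end in tool", R.T@(ray(r,q,.1905)-t))
print(R.T@(np.array([.591,-.0488,.1455])-t))
```

```text
end in tool [ 0.06322856 -0.02701815 -0.04486524]
end in tool [ 0.06362969  0.00125991 -0.04473456]
end in tool [ 0.06320446  0.02874519 -0.0446109 ]
[ 2.2137075e-01 -1.7005550e-01  1.3338000e-04]
```

```bash
python3 -m jog '[{"ax":0,"ay":0,"az":5,"dx":0.02,"dy":-0.015,"dz":0,"grip":0.04},{"ax":0,"ay":0,"az":12,"dx":0.055,"dy":-0.043,"dz":0,"grip":0.04},{"ax":0,"ay":0,"az":20,"dx":0.09,"dy":-0.07,"dz":0,"grip":0.04},{"ax":0,"ay":0,"az":28,"dx":0.125,"dy":-0.097,"dz":0,"grip":0.04},{"ax":0,"ay":0,"az":36,"dx":0.16,"dy":-0.123,"dz":0,"grip":0.04},{"ax":0,"ay":0,"az":44,"dx":0.195,"dy":-0.15,"dz":0,"grip":0.04},{"ax":0,"ay":0,"az":48,"dx":0.212,"dy":-0.163,"dz":0,"grip":0.04},{"ax":0,"ay":0,"az":50,"dx":0.221,"dy":-0.170,"dz":0,"grip":0.04},{"ax":0,"ay":0,"az":50,"dx":0.221,"dy":-0.170,"dz":0,"grip":0.04},{"ax":0,"ay":0,"az":50,"dx":0.221,"dy":-0.170,"dz":0,"grip":0.04}]'
python3 - <<'E'
from rig import robot
from h import *
s=robot.observe();print(np.round(s["tcp_pos"],4),np.round(s["ee_rot"],4).tolist(),s["wrist_force"])
r=robot.get_image("wrist");pickle.dump(r,open("w7.pkl","wb"));cv2.imwrite("pics/w7.png",r["image"][:,:,::-1])
E
```

```text
time: 14.25
tcp_pos: [0.5889, -0.0488, 0.1426]
ee_rot: [[0.984, 0.178, -0.0], [0.178, -0.984, 0.004], [0.0, -0.004, -1.0]]
wrist_force: [0.4, 0.5, -1.2]
gripper_width: 0.685
[ 0.5889 -0.0488  0.1426] [[0.984, 0.1779, -0.0005], [0.1779, -0.984, 0.0037], [0.0002, -0.0037, -1.0]] [ 0.35313118  0.47269895 -1.24755375]
```

View pics/w7.png

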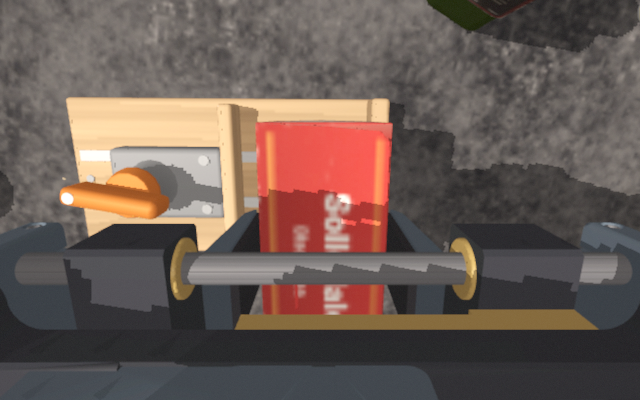

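Run:
```python
from h import *
r=pickle.load(open("w7.pkl","rb"))
t=np.array([.5889,-.0488,.1426]);R=np.array([[0.984,0.1779,-0.0005],[0.1779,-0.984,0.0037],[0.0002,-0.0037,-1.0]])
for n,q,z in [("board outer",(389.5,98),.045),("stop face",(241,106),.045),("slab +y corner",(67,98),.012),("bar left end",(64,192),.105),("bar right",(165,208),.105)]:
    w=ray(r,q,z);print(n,w.round(4),"tool",(R.T@(w-t)).round(4))
```

```text
board outer [ 0.6751 -0.0872  0.045 ] tool [0.0779 0.0535 0.0974]
stop face [0.6473 0.0311 0.045 ] tool [ 0.0717 -0.0678  0.0979]
slab +y corner [0.6251 0.1956 0.012 ] tool [ 0.0791 -0.2336  0.1315]
bar left end [0.5701 0.1308 0.105 ] tool [ 0.0134 -0.1799  0.0383]
bar right [0.571 0.061 0.105] tool [ 0.002  -0.1111  0.038 ]
```

The box clears the end board by about 6 mm and the stop by about 35 mm. I'll lower it.

```bash
python3 -m jog '[{"ax":0,"ay":0,"az":0,"dx":0.003,"dy":0,"dz":0.03,"grip":0.04},{"ax":0,"ay":0,"az":0,"dx":0.003,"dy":0,"dz":0.06,"grip":0.04},{"ax":0,"ay":0,"az":0,"dx":0.003,"dy":0,"dz":0.085,"grip":0.04},{"ax":0,"ay":0,"az":0,"dx":0.003,"dy":0,"dz":0.1,"grip":0.04},{"ax":0,"ay":0,"az":0,"dx":0.003,"dy":0,"dz":0.105,"grip":0.04},{"ax":0,"ay":0,"az":0,"dx":0.003,"dy":0,"dz":0.107,"grip":0.04},{"ax":0,"ay":0,"az":0,"dx":0.003,"dy":0,"dz":0.107,"grip":0.04}]'
python3 -m jog '[{"ax":0,"ay":0,"az":0,"dx":0,"dy":0,"dz":0.001,"grip":0.04},{"ax":0,"ay":0,"az":0,"dx":0,"dy":0,"dz":0.002,"grip":0.04},{"ax":0,"ay":0,"az":0,"dx":0,"dy":0,"dz":0.002,"grip":0.04}]'
```

```text
time: 15.18
tcp_pos: [0.5926, -0.0482, 0.0366]
ee_rot: [[0.984, 0.177, 0.001], [0.177, -0.984, 0.004], [0.002, -0.003, -1.0]]
wrist_force: [-0.9, 0.3, -1.6]
gripper_width: 0.685
time: 15.55
tcp_pos: [0.5926, -0.0481, 0.0347]
ee_rot: [[0.984, 0.177, 0.002], [0.177, -0.984, 0.004], [0.002, -0.003, -1.0]]
wrist_force: [-0.2, 0.0, -0.3]
gripper_width: 0.685
```

```bash
python3 -m jog '[{"ax":0,"ay":0,"az":0,"dx":0,"dy":0,"dz":0.001,"grip":0.04},{"ax":0,"ay":0,"az":0,"dx":0,"dy":0,"dz":0.0015,"grip":0.04},{"ax":0,"ay":0,"az":0,"dx":0,"dy":0,"dz":0.0015,"grip":0.04}]'
python3 -m jog '[{"ax":0,"ay":0,"az":0,"dx":0,"dy":0,"dz":0,"grip":0.078},{"ax":0,"ay":0,"az":0,"dx":0,"dy":0,"dz":0,"grip":0.078},{"ax":0,"ay":0,"az":0,"dx":0,"dy":0,"dz":0,"grip":0.084},{"ax":0,"ay":0,"az":0,"dx":0,"dy":0,"dz":0,"grip":0.084},{"ax":0,"ay":0,"az":0,"dx":0,"dy":0,"dz":-0.02,"grip":0.084},{"ax":0,"ay":0,"az":0,"dx":0,"dy":0,"dz":-0.07,"grip":0.084},{"ax":0,"ay":0,"az":0,"dx":0,"dy":0,"dz":-0.13,"grip":0.084},{"ax":0,"ay":0,"az":0,"dx":0,"dy":0,"dz":-0.17,"grip":0.084},{"ax":0,"ay":0,"az":0,"dx":0,"dy":0,"dz":-0.17,"grip":0.084}]'
python3 - <<'E'
from rig import robot
from h import *
s=robot.observe();print(np.round(s["tcp_pos"],4),np.round(s["ee_rot"],4).tolist())
r=robot.get_image("wrist");pickle.dump(r,open("w8.pkl","wb"))
r2=robot.get_image("scene");pickle.dump(r2,open("s8.pkl","wb"))
a=r["image"][:240,:,::-1];b=cv2.resize(r2["image"][150:270,220:380,::-1],None,fx=2.25,fy=2.25,interpolation=cv2.INTER_CUBIC)
o=np.zeros((520,640,3),np.uint8);o[:240]=a;o[245:245+b.shape[0],:b.shape[1]]=b;cv2.imwrite("pics/w8.png",o)
E
```

```text
time: 15.92
tcp_pos: [0.5926, -0.0481, 0.0332]
ee_rot: [[0.984, 0.178, 0.002], [0.178, -0.984, 0.004], [0.002, -0.003, -1.0]]
wrist_force: [0.2, -0.1, -0.2]
gripper_width: 0.688
time: 17.05
tcp_pos: [0.5944, -0.0489, 0.2073]
ee_rot: [[0.984, 0.177, 0.01], [0.177, -0.984, 0.003], [0.01, -0.001, -1.0]]
wrist_force: [-0.6, 0.8, -0.3]
gripper_width: 0.919
[ 0.5944 -0.0489  0.2073] [[0.9841, 0.1775, 0.01], [0.1775, -0.9841, 0.0027], [0.0103, -0.0009, -0.9999]]
```

View pics/w8.png

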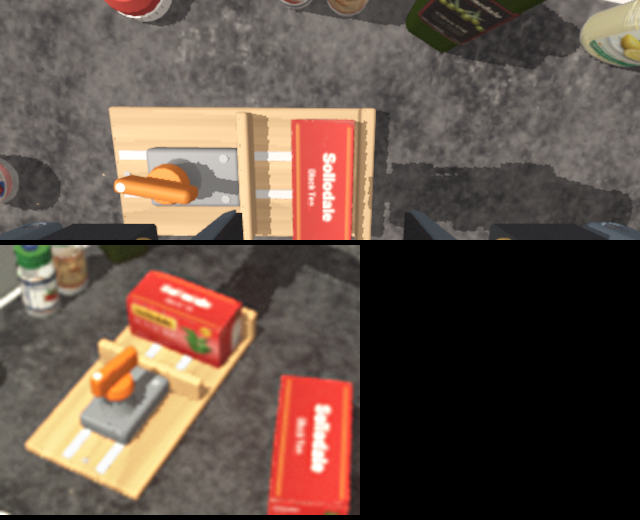

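The box stands upright in the bay between board and stop, long side across, and let go. The bar is at wrist px (117,187) to (195,190). Now I'll locate the knob for re-gripping.

Run:
```python
from h import *
r=pickle.load(open("w8.pkl","rb"))
t=np.array([.5944,-.0489,.2073]);R=np.array([[.9841,.1775,.01],[.1775,-.9841,.0027],[.0103,-.0009,-.9999]])
for n,q,z in [("bar L",(116,187),.105),("bar R",(197,190),.105),("face",(248,115),.045),("box +y edge",(293,120),.078),("box -y edge",(355,121),.078),("board outer",(375,108),.045)]:
    w=ray(r,q,z);d=w[:2]-[.572,.057];c,s=np.cos(.178),np.sin(.178);print(n,w.round(4),"caddy",(c*d[0]+s*d[1]).round(4),(-s*d[0]+c*d[1]).round(4))
print(R.T@(np.array([.5665,.0985,.207])-t))
```

```text
bar L [0.5657 0.132  0.105 ] caddy 0.007 0.075
bar R [0.5756 0.0615 0.105 ] caddy 0.0044 0.0037
face [0.6452 0.038  0.045 ] caddy 0.0687 -0.0317
box +y edge [ 0.6494 -0.0102  0.078 ] caddy 0.0643 -0.0799
box -y edge [ 0.6587 -0.0665  0.078 ] caddy 0.0634 -0.1369
board outer [ 0.6746 -0.0868  0.045 ] caddy 0.0755 -0.1597
[-0.00129598 -0.15000832  0.00041895]
```

```bash
python3 -m jog '[{"ax":0,"ay":0,"az":-9,"dx":0,"dy":-0.02,"dz":0,"grip":0.06},{"ax":0,"ay":0,"az":-18,"dx":0,"dy":-0.05,"dz":0,"grip":0.06},{"ax":0,"ay":0,"az":-27,"dx":0,"dy":-0.08,"dz":0,"grip":0.06},{"ax":0,"ay":0,"az":-36,"dx":0,"dy":-0.11,"dz":0,"grip":0.06},{"ax":0,"ay":0,"az":-45,"dx":0,"dy":-0.14,"dz":0,"grip":0.06},{"ax":0,"ay":0,"az":-54,"dx":-0.001,"dy":-0.15,"dz":0,"grip":0.06},{"ax":0,"ay":0,"az":-63,"dx":-0.001,"dy":-0.15,"dz":0,"grip":0.06},{"ax":0,"ay":0,"az":-72,"dx":-0.001,"dy":-0.15,"dz":0,"grip":0.06},{"ax":0,"ay":0,"az":-79.5,"dx":-0.001,"dy":-0.15,"dz":0,"grip":0.06},{"ax":0,"ay":0,"az":-79.5,"dx":-0.001,"dy":-0.15,"dz":0,"grip":0.06},{"ax":0,"ay":0,"az":-79.5,"dx":-0.001,"dy":-0.15,"dz":0,"grip":0.06}]' 25
```

```text
time: 18.52
tcp_pos: [0.5638, 0.0986, 0.2022]
ee_rot: [[0.007, 1.0, -0.001], [1.0, -0.007, 0.003], [0.003, -0.001, -1.0]]
wrist_force: [-0.2, 0.1, 0.6]
gripper_width: 0.658
```

```bash
python3 -m jog '[{"ax":0,"ay":0,"az":0,"dx":0,"dy":0.003,"dz":0.04,"grip":0.06},{"ax":0,"ay":0,"az":0,"dx":0,"dy":0.003,"dz":0.09,"grip":0.06},{"ax":0,"ay":0,"az":0,"dx":0,"dy":0.003,"dz":0.12,"grip":0.06},{"ax":0,"ay":0,"az":0,"dx":0,"dy":0.003,"dz":0.138,"grip":0.06},{"ax":0,"ay":0,"az":0,"dx":0,"dy":0.003,"dz":0.138,"grip":0.06},{"ax":0,"ay":0,"az":0,"dx":0,"dy":0.003,"dz":0.138,"grip":0.02},{"ax":0,"ay":0,"az":0,"dx":0,"dy":0.003,"dz":0.138,"grip":0},{"ax":0,"ay":0,"az":0,"dx":0,"dy":0.003,"dz":0.138,"grip":0},{"ax":0,"ay":0,"az":0,"dx":0,"dy":0.003,"dz":0.138,"grip":0},{"ax":0,"ay":0,"az":0,"dx":0,"dy":0.003,"dz":0.138,"grip":0},{"ax":0,"ay":0,"az":0,"dx":0,"dy":0.003,"dz":0.138,"grip":0}]' 30
```

```text
time: 19.9
tcp_pos: [0.5654, 0.0991, 0.0643]
ee_rot: [[0.007, 1.0, -0.004], [1.0, -0.007, 0.003], [0.003, -0.004, -1.0]]
wrist_force: [-4.1, -0.3, 4.9]
gripper_width: 0.148
```

```bash
python3 -m jog '[{"ax":0,"ay":0,"az":0,"dx":-0.008,"dy":0.0014,"dz":0,"grip":0},{"ax":0,"ay":0,"az":0,"dx":-0.016,"dy":0.0028,"dz":0,"grip":0},{"ax":0,"ay":0,"az":0,"dx":-0.024,"dy":0.0043,"dz":0,"grip":0},{"ax":0,"ay":0,"az":0,"dx":-0.031,"dy":0.0056,"dz":0,"grip":0},{"ax":0,"ay":0,"az":0,"dx":-0.037,"dy":0.0067,"dz":0,"grip":0},{"ax":0,"ay":0,"az":0,"dx":-0.041,"dy":0.0074,"dz":0,"grip":0},{"ax":0,"ay":0,"az":0,"dx":-0.0433,"dy":0.0078,"dz":0,"grip":0},{"ax":0,"ay":0,"az":0,"dx":-0.0433,"dy":0.0078,"dz":0,"grip":0}]' 40
python3 -m jog '[{"ax":0,"ay":0,"az":0,"dx":-0.001,"dy":0.0002,"dz":0,"grip":0},{"ax":0,"ay":0,"az":0,"dx":-0.002,"dy":0.0004,"dz":0,"grip":0},{"ax":0,"ay":0,"az":0,"dx":-0.003,"dy":0.0005,"dz":0,"grip":0},{"ax":0,"ay":0,"az":0,"dx":-0.003,"dy":0.0005,"dz":0,"grip":0}]'
python3 -m jog '[{"ax":0,"ay":0,"az":0,"dx":-0.001,"dy":0.0002,"dz":0,"grip":0},{"ax":0,"ay":0,"az":0,"dx":-0.002,"dy":0.0004,"dz":0,"grip":0},{"ax":0,"ay":0,"az":0,"dx":-0.002,"dy":0.0004,"dz":0,"grip":0}]'
```

```text
time: 20.9
tcp_pos: [0.573, 0.0552, 0.0643]
ee_rot: [[0.006, 1.0, -0.003], [1.0, -0.006, 0.002], [0.002, -0.003, -1.0]]
wrist_force: [-2.9, -0.0, 5.1]
gripper_width: 0.148
time: 21.4
tcp_pos: [0.5735, 0.0522, 0.0643]
ee_rot: [[0.006, 1.0, -0.003], [1.0, -0.006, 0.002], [0.002, -0.003, -1.0]]
wrist_force: [-3.9, 2.4, 4.3]
gripper_width: 0.151
time: 21.78
tcp_pos: [0.5738, 0.0501, 0.0643]
ee_rot: [[0.006, 1.0, -0.003], [1.0, -0.006, 0.002], [0.002, -0.003, -1.0]]
wrist_force: [-3.2, 0.9, 4.8]
gripper_width: 0.156
```

```bash
for i in 1 2; do python3 -m jog '[{"ax":0,"ay":0,"az":0,"dx":-0.001,"dy":0.0002,"dz":0,"grip":0},{"ax":0,"ay":0,"az":0,"dx":-0.002,"dy":0.0004,"dz":0,"grip":0},{"ax":0,"ay":0,"az":0,"dx":-0.002,"dy":0.0004,"dz":0,"grip":0}]'; done
```

```text
time: 22.15
tcp_pos: [0.5742, 0.0479, 0.0643]
ee_rot: [[0.006, 1.0, -0.003], [1.0, -0.006, 0.002], [0.002, -0.004, -1.0]]
wrist_force: [-4.2, 1.6, 3.7]
gripper_width: 0.151
time: 22.52
tcp_pos: [0.5743, 0.0472, 0.0643]
ee_rot: [[0.007, 1.0, -0.004], [1.0, -0.007, 0.004], [0.004, -0.004, -1.0]]
wrist_force: [-4.8, 6.8, 5.3]
gripper_width: 0.154
```

The force rises and motion stops, so the box meets the end board. One more press to confirm.

```bash
python3 -m jog '[{"ax":0,"ay":0,"az":0,"dx":-0.002,"dy":0.0004,"dz":0,"grip":0},{"ax":0,"ay":0,"az":0,"dx":-0.003,"dy":0.0005,"dz":0,"grip":0},{"ax":0,"ay":0,"az":0,"dx":-0.003,"dy":0.0005,"dz":0,"grip":0}]'
python3 - <<'E'
from rig import robot
from h import *
s=robot.observe();print(s["qpos"])
r=robot.get_image("scene");pickle.dump(r,open("s9.pkl","wb"))
r=robot.get_image("wrist");pickle.dump(r,open("w9.pkl","wb"))
E
```

```text
time: 22.9
tcp_pos: [0.5743, 0.0471, 0.0643]
ee_rot: [[0.009, 1.0, -0.005], [1.0, -0.008, 0.01], [0.01, -0.005, -1.0]]
wrist_force: [-4.9, 10.9, 5.1]
gripper_width: 0.149
[0.05575541 0.43200346 1.7391867  0.01187774 0.97485974 0.05756901]
```

It held still at 11 N, so it is snug. Now I'll tighten the knob clockwise, which is positive az.

```bash
python3 -m jog '[{"ax":0,"ay":0,"az":9,"dx":-0.001,"dy":0,"dz":0,"grip":0},{"ax":0,"ay":0,"az":18,"dx":-0.001,"dy":0,"dz":0,"grip":0},{"ax":0,"ay":0,"az":27,"dx":-0.001,"dy":0,"dz":0,"grip":0},{"ax":0,"ay":0,"az":36,"dx":-0.001,"dy":0,"dz":0,"grip":0},{"ax":0,"ay":0,"az":45,"dx":0,"dy":0,"dz":0,"grip":0},{"ax":0,"ay":0,"az":54,"dx":0,"dy":0,"dz":0,"grip":0},{"ax":0,"ay":0,"az":63,"dx":0,"dy":0,"dz":0,"grip":0},{"ax":0,"ay":0,"az":70,"dx":0,"dy":0,"dz":0,"grip":0},{"ax":0,"ay":0,"az":76,"dx":0,"dy":0,"dz":0,"grip":0},{"ax":0,"ay":0,"az":80,"dx":0,"dy":0,"dz":0,"grip":0},{"ax":0,"ay":0,"az":80,"dx":0,"dy":0,"dz":0,"grip":0},{"ax":0,"ay":0,"az":80,"dx":0,"dy":0,"dz":0,"grip":0}]' 40
```

```text
time: 24.5
tcp_pos: [0.5722, 0.049, 0.0644]
ee_rot: [[0.986, 0.165, -0.009], [0.165, -0.986, 0.013], [-0.007, -0.014, -1.0]]
wrist_force: [-9.0, 8.5, 8.8]
gripper_width: 0.148
```

Turned to yaw 9.5° (tight was 10.6°). I'll release, lift, and check from both cameras with the last picture.

```bash
python3 -m jog '[{"ax":0,"ay":0,"az":0,"dx":0,"dy":0,"dz":0,"grip":0.06},{"ax":0,"ay":0,"az":0,"dx":0,"dy":0,"dz":0,"grip":0.06},{"ax":0,"ay":0,"az":0,"dx":0,"dy":0,"dz":0,"grip":0.06},{"ax":0,"ay":0,"az":0,"dx":0,"dy":0,"dz":0,"grip":0.06},{"ax":0,"ay":0,"az":0,"dx":0,"dy":0,"dz":-0.05,"grip":0.06},{"ax":0,"ay":0,"az":0,"dx":0,"dy":0,"dz":-0.11,"grip":0.06},{"ax":0,"ay":0,"az":0,"dx":-0.02,"dy":0.02,"dz":-0.17,"grip":0.06},{"ax":0,"ay":0,"az":0,"dx":-0.07,"dy":0.04,"dz":-0.2,"grip":0.06},{"ax":0,"ay":0,"az":0,"dx":-0.11,"dy":0.04,"dz":-0.22,"grip":0.06},{"ax":0,"ay":0,"az":0,"dx":-0.11,"dy":0.04,"dz":-0.22,"grip":0.06},{"ax":0,"ay":0,"az":0,"dx":-0.11,"dy":0.04,"dz":-0.22,"grip":0.06}]'
python3 - <<'E'
from rig import robot
from h import *
s=robot.observe();print(np.round(s["tcp_pos"],4))
r=robot.get_image("wrist");pickle.dump(r,open("w10.pkl","wb"))
r2=robot.get_image("scene")
up=lambda i,s:cv2.resize(i,None,fx=s,fy=s,interpolation=cv2.INTER_CUBIC)
a=up(r["image"][0:170,160:540,::-1],2);b=up(r2["image"][155:265,225:395,::-1],2.2)
o=np.zeros((590,760,3),np.uint8);o[:340]=a;o[345:345+b.shape[0],:b.shape[1]]=b;cv2.imwrite("pics/w10.png",o)
E
```

```text
time: 25.88
tcp_pos: [0.4728, -0.0113, 0.2843]
ee_rot: [[0.986, 0.165, -0.008], [0.165, -0.986, 0.012], [-0.006, -0.014, -1.0]]
wrist_force: [0.9, -0.1, -0.9]
gripper_width: 0.658
[ 0.4728 -0.0113  0.2843]
```

View pics/w10.png

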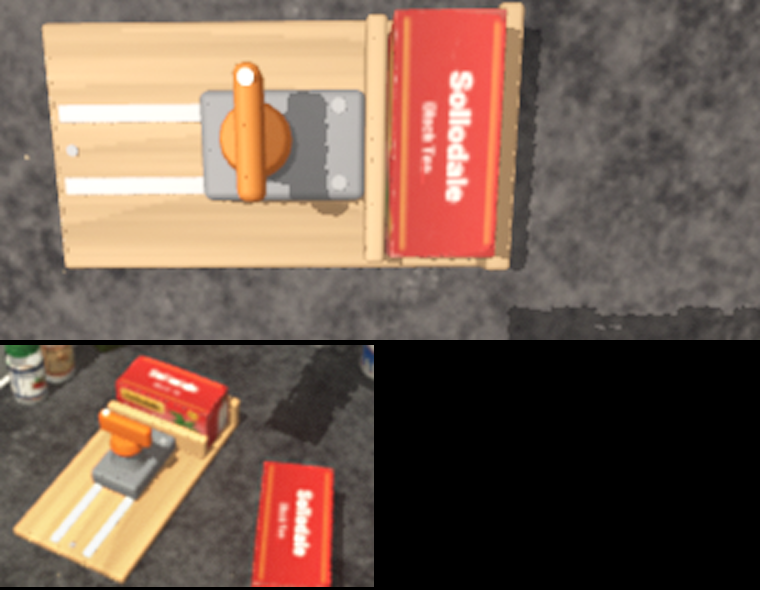

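The picture shows the box between board and stop with the bar across, and the tin, jar and larger box clear of it. Here is the numeric check of the gap and bar angle.

Run:
```python
from fit import *
np.set_printoptions(precision=4,suppress=True)
r=pickle.load(open("w10.pkl","rb"));f=lambda q:np.array(q,float)/2+[160,0]-.25
P=[[.075,.13,.012],[-.075,.13,.012],[.075,-.16,.045],[-.075,-.16,.045]]
uv=np.array([f(q) for q in [(43,24),(66,268),(523,4),(509,269)]])
p,e=fitpose(r,P,uv,[.572,.057,.178]);print(p,e.ravel())
c,s=np.cos(p[2]),np.sin(p[2]);R=lambda w:np.array([c*w[0]+s*w[1],-s*w[0]+c*w[1]])
W={}
for n,q,z in [("barfar",(247,64),.105),("barnear",(257,200),.105),("face far",(388,16),.045),("face near",(383,260),.045),("box a",(394,10),.078),("box b",(507,10),.078),("box c",(492,257),.078),("box d",(389,255),.078)]:
    W[n]=R(ray(r,f(q),z)[:2]-p[:2]);print(n,W[n])
d=W["barfar"]-W["barnear"];print("bar angle",np.arctan2(d[1],d[0]))
print("gap",W["face far"][1]+.145,W["face near"][1]+.145)
print("box centre",(W["box a"]+W["box b"]+W["box c"]+W["box d"])/4)
for k in("ac","bd"):pass
d=W["box a"]-W["box d"];d2=W["box b"]-W["box c"];print("yaw",np.arctan2(d[1],d[0]),np.arctan2(d2[1],d2[0]))
```

```text
[0.5736 0.0572 0.171 ] [-1.3164 -0.2386 -0.6926  0.6265  1.3805 -0.8215  0.4188  0.9955]
barfar [ 0.0324 -0.0083]
barnear [-0.033  -0.0113]
face far [ 0.0688 -0.0823]
face near [-0.0679 -0.0815]
box a [ 0.0632 -0.0832]
box b [ 0.0626 -0.1423]
box c [-0.0645 -0.1412]
box d [-0.0631 -0.0827]
bar angle 0.045490338229402294
gap 0.06265454164877435 0.06352663787664475
box centre [-0.0005 -0.1123]
yaw -0.004179425227910258 -0.008156312440021195
```

The gap is 63 mm, the box centre is at caddy (−0.5, −112) mm, its yaw is about 0.01 rad and the knob about 0.05 rad. Everything is within limits, so I'm handing in.

```bash
python3 -c "
from rig import robot
print(robot.hand_in())"
```

```text
the job is handed in; nothing more can be done
None
```

The smaller red tea box is in the caddy, snug between the end board and the stop, with the knob tight again. I handed in at about 26 s of the 67 s allowed; the hand-in gives no verdict.

**What I did:** I loosened the knob by about 79° and slid the stop back about 75 mm. The box went in upright with its long side across, and I let go of it. I pushed the stop up until it stood still against an 11 N push, then turned the knob back.

**Last checks, from the wrist camera:**

| Check | Measured | Limit |
|---|---|---|
| Gap between end board and stop | about 63 mm | under 69 mm |
| Box centre, caddy x | −0.5 mm | ±25 mm |
| Box centre, caddy y | −112 mm | −121 to −106 mm |
| Box yaw error | about 0.01 rad | 0.12 rad |
| Knob | about 0.05 rad | under 0.25 rad |

**What disagreed:**
- **Tool offset:** the first grip on the knob closed on nothing. The real fingertips sat about 35 mm higher than the reported tool position implied. I measured this from the wrist picture and corrected for it; the next grip closed on the 14 mm bar.
- **Refused move:** the first move command was refused because its rows lacked some keys; nothing moved.
- **Tin and jar:** the arm stayed clear of them, but I did not measure their positions again at the end.

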